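# Slide a solar panel along its test stand into the notches and clip it down

## Task

With a fingertip, gently push the small solar panel along the rails of its test stand until you feel it drop into the locating notches and it lies flush on the rails; then push the red turn clip round with the fingertip, fully over the panel's frame, so that the panel is held down. Only push: do not grip or lift anything and do not force it, and leave the stand's surroundings (multimeter, screwdriver, tape, tin) where they are. Finish with the hand clear of everything.

Things in the scene. Friction and masses are not known exactly. Their poses are not given: they have to be found in the camera images.
- stand: Test stand fixed on the bench: two aluminium rails on grey cross feet, rail tops 50 mm above the bench. Origin on the bench (z = 0) under the seated panel's centre; x runs along the rails in the direction the panel is to be pushed, y across, z up. Rails from x = -228 to 152 mm, 26 mm wide, centred at y = -75 and 75; between them 124 mm is open down to the cross feet (tops 20 mm above the bench).
- notch_lead (a point): Middle between the two leading notches, at rail-top height: stand x = 85, y = 0, 50 mm above the bench. Each rail top has two notches, 15 mm wide along the rail and 9 mm deep, centred at stand x = 85 and x = -85 mm.
- end_stop (a point): Middle between the steel end stops at the rails' +x ends: stand x = 148, y = 0, 66 mm above the bench (their tops). They stand 33 mm beyond the seated panel's leading edge. Upright steel side guides, 3 mm thick, run along the rails' outer sides at y = -89.5 and 89.5, tops 66 mm above the bench.
- panel: Loose 5 W solar panel lying between the guides: 230 mm long (its x, along the stand's x), 170 mm wide (y), frame 17 mm deep, about 0.5 kg. Origin at the centre of the frame's underside, z up. Two steel mounting bars, 8 mm square and 166 mm long, cross its underside at x = -85 and 85 and stick out 8 mm below it. At the start they ride on the rail tops, the panel 60 to 120 mm short of its place (stand x negative).
- panel_push (a point): Middle of the panel's trailing edge (its -x end), half-way up the 17 mm deep frame, on the outer face. Riding: 66.5 mm above the bench (top face 75, underside 58). A push of a few newtons slides the panel. At the notches it drops 8 mm, level (top face 67, underside 50, origin within 5 mm of stand x = 0), and the notch walls stop it against further pushing.
- clip (a joint): Angle of the red turn clip about its upright pivot (rad): 0 = open, arm along the stand's +x outside the rail; grows counter-clockwise from above; 1.571 = stop, closed, arm along the stand's +y over the panel's frame. Friction holds it; turning takes about 2 N at the post. Its underside is 69.5 mm above the bench: 2.5 mm clear of the seated panel, but it strikes the side of a panel that has not dropped.
- clip_post (a point): Top centre of the round red push post that stands on the clip's arm: 12 mm diameter, 28 mm from the pivot, from 74.5 to 99.5 mm above the bench. The arm is a flat red bar 14 mm wide and 5 mm thick (69.5 to 74.5 mm above the bench), reaching 39 mm from the pivot on the post's side and 10 mm on the other.
- clip_pivot (a point): Point on the clip's pivot axis, 74.5 mm above the bench, fixed on the stand at stand x = -30, y = -107 mm; the pivot's bolt head stands 4 mm above it.
- multimeter: Bystander: yellow multimeter with a dark face, 130 x 68 x 30 mm, lying flat on the bench; origin at the centre of its underside.
- screwdriver: Bystander: screwdriver 170 mm long lying on the bench along its x axis; origin at the middle, underneath.
- tape: Bystander: roll of blue tape, 68 mm across, 19 mm high, lying flat; origin at the centre of its underside.
- solder_tin: Bystander: closed tin, 56 mm across, 55 mm high, upright; origin at the centre of its underside.

How it is judged:
By the outcome, as a careful person would: the job done as asked, in the order asked, and still so for the second after the job is handed in, with the robot touching nothing.
It also fails if it takes over 45 s, if anything falls off the work surface, if the arm or the gripper's body presses on something with over 40 N, if the wrist force passes 120 N, or if a joint passes its speed limit or range.

## Robot

A 7-joint arm with a two-finger parallel gripper is mounted at the origin on the work surface. World frame = base frame: x ahead of the robot, y to its left, z up, the work surface at z = 0. Lengths are in m, angles in rad, forces in N, time in s.
With the tool pointing down it reaches from about 0.425 to 0.875 m from the base axis. Payload 4.7 kg.
Tool frame: the origin (TCP) lies on the centre line of the jaws, within the pads' length; the fingertips stand 14 mm ahead of it and the grasp point (between the pads) lies 5 mm behind it; z points along the fingers, x is the direction in which the jaws open and shut, and the axes are right-handed (so a half turn about z gives the same grasp; the last joint's range is limited). The gripper opens to 87 mm and grips with 3 to 60 N. Pads are 19 mm wide; open, the fingers measure 117 mm over their backs; the gripper's body (75 mm by 190 mm) begins 51 mm behind the grasp point.
Start: joints at [-1.149, 0.321, -0.07, 1.45, 0.023, 1.371, -0.057], TCP at [0.258, 0.597, 0.237] pointing down, gripper open.
Joint ranges: [-2.86, 2.86], [-0.3, 2.09], [-1.38, 1.24], [0.06, 2.45], [-1.56, 4.7], [0.09, 2.05], [-2.69, 2.69]. Speed limits (rad/s): [2.57, 2.57, 3.14, 3.14, 3.14, 3.14, 3.14].

## Interface

Orientations are given as a rotation vector (axis times angle).
In Python, from bench import ctrl gives the robot as it stands.
- The arm moves only by the tool drive_tool, never from a script. Its argument "rows" is a list that holds one entry, the list of rows, each a list of 5 numbers: the shift along the tool's x, y, z scaled (see below), then the turn about the tool's z scaled (see below), then the closure in counts, from 0 (fully open) to 255 (shut). In form: [[[dx, dy, dz, spin, jaw], ...]]. A call has 1 to 20 rows; each row is the pose to reach, as a shift and turn from the pose commanded when the call began, along the tool's axes at that moment, turning the shorter way round; what a row does not reach only later rows make up. The controller multiplies each number of a shift by 300 mm and each number of a turn by pi rad. A row lasts 1/8 s, in which the tool goes at most 62.5 mm and 10.7 degrees, less where a joint would pass 70% of its speed; a pose out of reach is approached as far as the arm can. A call with a number of a shift or a turn outside -1 to 1 is refused whole. A call with a gripper value outside its range is refused whole. The fingers move at their own pace and stop on an object; "grip_force" is the grip in N (left out, the last holds). Time passes only in rows, so rows that repeat a pose let the fingers close. It gives the time, the measured TCP pose, the force and the opening at its end, in the units of the state.
- ctrl.get_state(): the state, without advancing time (a new reading comes with each control period).
- ctrl.get_image(name): name is "scene" or "top" or "wrist"; returns a dict with "img" (384x512x3 uint8, blue, green, red), "camera_matrix" (3x3 intrinsics, pixels), "k1" (the pictures are not rectified: a ray, as slopes to the right and down, at radius r is drawn at 1 + k1 r^2 times it, then the intrinsics apply), "R" (3x3) and "t" (3): a world point X has camera coordinates R X + t. Camera axes: x right, y down, z forward; pixel columns grow to the right and rows downward; lengths in m; the calibration is good to about 2 mm. A picture is of the moment at which its call begins. There is no depth.
- ctrl.close_job(): hands the job in, once; it reports no verdict.
The state is a dict: "time": time; "joint_positions": joint angles; "qd": joint speeds; "joint_torque": joint torques, N m; "position": TCP position; "tool_rot": TCP orientation; "ft_force": force on the tool from outside, world axes, zero at the start; "torque": the same for the moment, N m; "grip_width": opening from 0.0 (shut) to 1.0 (fully open).
Only numpy, scipy, OpenCV 4.12 (cv2) and the standard library are available. Lean on these libraries where they do the work, as an engineer would, in place of code of your own. Each camera call takes 0.05 s, during which the arm holds its last target.

## Working session

There is one attempt and no reset: what is moved stays moved. The work goes in short steps, Python scripts to look and compute and a tool call to move; the robot and the scene stay as the last step left them, time stands still between calls to the robot, and variables do not carry over. Pictures are saved under pics/ and viewed, and the job is handed in when it is done.

Besides the shell and the picture viewer there is one more tool, called after "Call:" as name(argument=value, ...), one argument or row to a line, values as JSON. drive_tool: Moves the arm, as the interface text tells. Its arguments: {"type":"object","properties":{"rows":{"type":"array"},"grip_force":{"type":"number"}},"required":["rows"]}

```bash
mkdir -p pics; python3 - <<'E'
from bench import ctrl
import cv2
s=ctrl.get_state(); print({k:s[k] for k in ("time","position","tool_rot","ft_force","grip_width")})
for n in("scene","top","wrist"):
    d=ctrl.get_image(n); cv2.imwrite(f"pics/{n}0.png",d["img"]); print(n,d["camera_matrix"],d["k1"],d["R"],d["t"])
E
```

```text
{'time': 0.0, 'position': array([0.25759659, 0.59622692, 0.23549006]), 'tool_rot': array([ 2.62428823e+00,  1.72510656e+00, -2.31063551e-03]), 'ft_force': array([0.3714879 , 0.10387142, 0.86602536]), 'grip_width': 0.9999494680078771}
scene [[347.46345926   0.         256.391067  ]
 [  0.         347.46345926 195.98490408]
 [  0.           0.           1.        ]] -0.08022911618540507 [[ 0.76876706  0.63942731  0.01139848]
 [ 0.36703442 -0.42654016 -0.8266494 ]
 [-0.52372029  0.63968446 -0.56260185]] [-0.52529715 -0.13354548  1.04572734]
top [[370.92455909   0.         254.78698958]
 [  0.         370.92455909 194.36703237]
 [  0.           0.           1.        ]] -0.008447986997755143 [[-2.28798628e-02 -9.99726464e-01 -4.84863089e-03]
 [-9.76107758e-01  2.33870330e-02 -2.16024745e-01]
 [ 2.16079050e-01 -2.09830304e-04 -9.76375850e-01]] [0.04883683 0.62799808 0.91078243]
wrist [[342.63377613   0.         256.70544344]
 [  0.         342.63377613 190.04381277]
 [  0.           0.           1.        ]] -0.05915536043164616 [[ 0.39682061  0.91789336 -0.00227601]
 [ 0.88803997 -0.38328486  0.25392466]
 [ 0.2322034  -0.10278373 -0.96722132]] [-0.64819471 -0.03087175  0.38997738]
```

View pics/scene0.png

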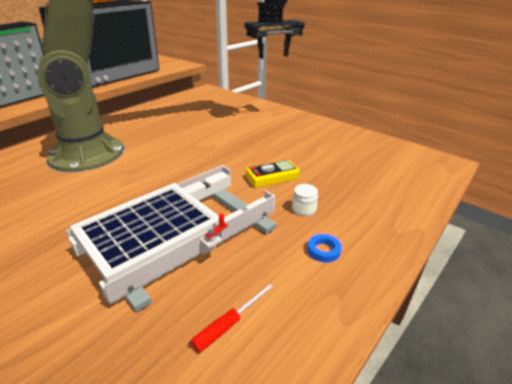

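View pics/top0.png

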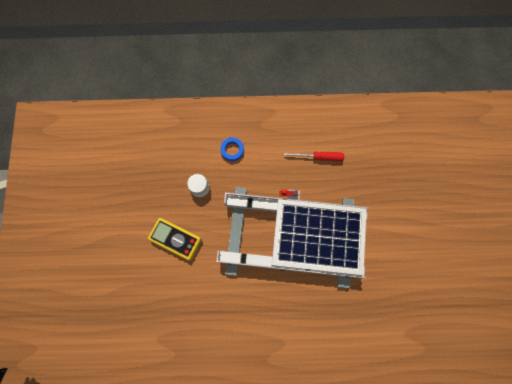

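View pics/wrist0.png

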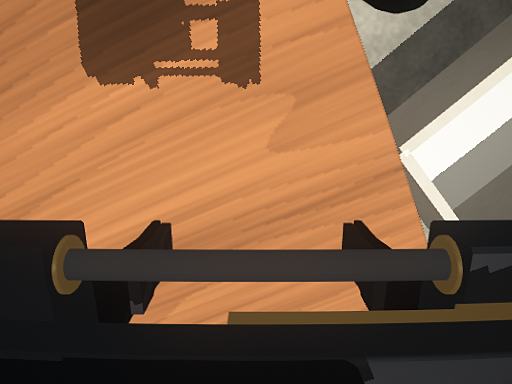

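```bash
python3 - <<'E'
import cv2
a=cv2.imread("pics/top0.png")[170:300,205:385]
cv2.imwrite("pics/topz.png",cv2.resize(a,None,fx=4.4,fy=4.4,interpolation=cv2.INTER_CUBIC))
a=cv2.imread("pics/scene0.png")[155:310,60:285]
cv2.imwrite("pics/scenez.png",cv2.resize(a,None,fx=3.5,fy=3.5,interpolation=cv2.INTER_CUBIC))
E
```

```text
(no output)
```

View pics/topz.png

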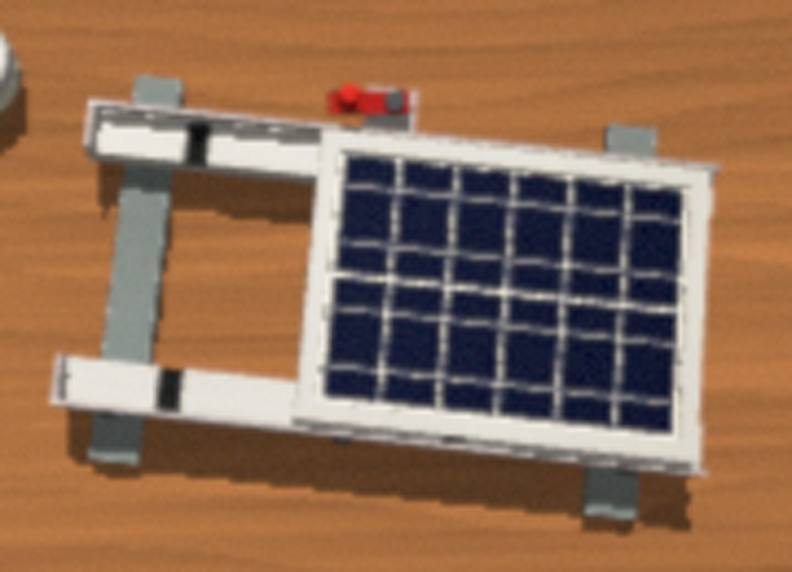

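View pics/scenez.png

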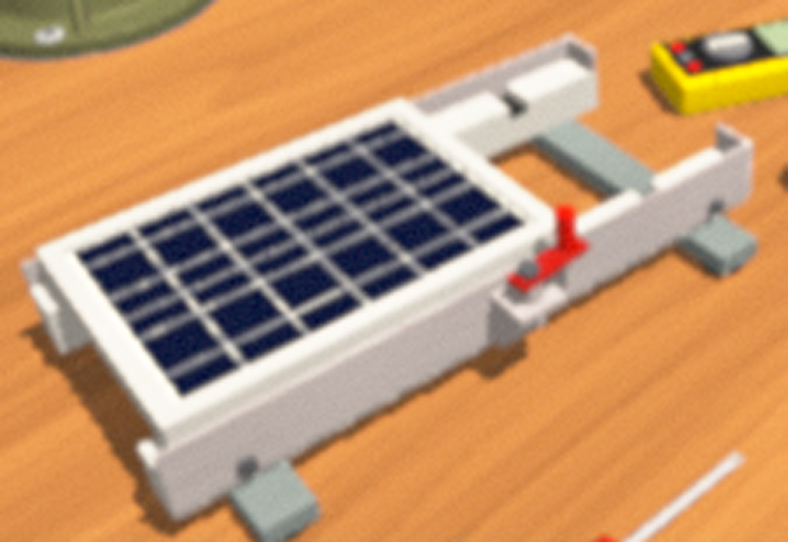

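```bash
cat > h.py <<'E'
import numpy as np, cv2
def ray(d,px):
    K=np.array(d["camera_matrix"]); k=float(d["k1"])
    u=(np.array(px,float)-[K[0,2],K[1,2]])/[K[0,0],K[1,1]]
    r=np.linalg.norm(u); q=r
    for _ in range(30): q=r/(1+k*q*q)
    if r>0:u=u*q/r
    R=np.array(d["R"]);t=np.array(d["t"])
    return -R.T@t, R.T@np.array([u[0],u[1],1.])
def onz(d,px,z):
    c,v=ray(d,px); return c+v*(z-c[2])/v[2]
def proj(d,X):
    c=np.array(d["R"])@np.array(X)+np.array(d["t"]); u=c[:2]/c[2]; u=u*(1+d["k1"]*(u@u))
    K=np.array(d["camera_matrix"]); return u*[K[0,0],K[1,1]]+[K[0,2],K[1,2]]
def two(d1,p1,d2,p2):
    c1,v1=ray(d1,p1);c2,v2=ray(d2,p2)
    s=np.linalg.lstsq(np.stack([v1,-v2],1),c2-c1,rcond=None)[0]
    a=c1+s[0]*v1;b=c2+s[1]*v2; return (a+b)/2,np.linalg.norm(a-b)
E
python3 - <<'E'
from h import *
from bench import ctrl
np.set_printoptions(precision=4,suppress=True)
d=ctrl.get_image("top"); s=ctrl.get_image("scene")
z=lambda p:(p[0]/4.4+205-.4,p[1]/4.4+170-.4)
zs=lambda p:(p[0]/3.5+60-.4,p[1]/3.5+155-.4)
for n,p,h in [("TL",(323,130),.075),("TR",(712,168),.075),("BR",(695,466),.075),("BL",(293,418),.075),("n-",(198,143),.05),("n+",(170,390),.05),("post",(349,96),.0995),("bolt",(395,101),.0785),("gTL",(90,102),.066),("gBL",(52,403),.066)]:
    print(n,onz(d,z(p),h))
for n,a,b in [("post",(349,96),(565,211)),("bolt",(395,101),(528,266)),("TL",(323,130),(549,215)),("BL",(293,418),(404,100)),("TR",(712,168),(167,428)),("BR",(695,466),(42,250))]:
    print(n,two(d,z(a),s,zs(b)))
hsv=cv2.cvtColor(d["img"],cv2.COLOR_BGR2HSV)
for nm,im in(("top",d),("scene",s)):
    hsv=cv2.cvtColor(im["img"],cv2.COLOR_BGR2HSV)
    m=((hsv[...,0]<5)|(hsv[...,0]>174))&(hsv[...,1]>180)&(hsv[...,2]>110)
    n,l,st,c=cv2.connectedComponentsWithStats(m.astype(np.uint8))
    print(nm,[(st[i].tolist(),c[i]) for i in range(1,n) if st[i,4]>15])
E
```

```text
TL [ 0.6133 -0.0263  0.075 ]
TR [ 0.5849 -0.2553  0.075 ]
BR [ 0.4133 -0.2306  0.075 ]
BL [ 0.4455 -0.003   0.075 ]
n- [0.6122 0.0485 0.05  ]
n+ [0.4641 0.068  0.05  ]
post [ 0.6281 -0.0406  0.0995]
bolt [ 0.6292 -0.0695  0.0785]
gTL [0.6358 0.1129 0.066 ]
gBL [0.4575 0.1359 0.066 ]
post (array([ 0.6295, -0.04  ,  0.0965]), np.float64(0.0021161797924261045))
bolt (array([ 0.63  , -0.0689,  0.0777]), np.float64(0.0018730472383362178))
TL (array([ 0.6106, -0.0285,  0.0786]), np.float64(0.00630087977335692))
BL (array([ 0.4464, -0.002 ,  0.072 ]), np.float64(0.002794633464652491))
TR (array([ 0.5857, -0.2534,  0.0753]), np.float64(0.004007303815999281))
BR (array([ 0.4143, -0.2293,  0.0717]), np.float64(0.004827005529946696))
top [([314, 152, 30, 9, 215], array([328.9442, 155.4744])), ([280, 189, 13, 7, 55], array([285.5818, 192.5273]))]
scene [([214, 215, 13, 20, 101], array([219.9307, 224.9505])), ([191, 309, 49, 43, 769], array([214.4642, 330.2198]))]
```

The top view measures out well. The panel comes out at 231 × 170 mm and the notch spacing at 149 mm, and the predicted pivot position matches the bolt to within 1 mm. The stand origin is about (0.527, -0.026) with x at 82.7°, and the panel sits at stand x ≈ -104. Next I'll shut the jaws and move over to the trailing end, with the tool's x turned onto the stand's x.

Call:
drive_tool(
  rows=[
    [[-0.1, 0.18, 0, -0.02, 255], [-0.2, 0.37, 0, -0.05, 255], [-0.3, 0.56, 0, -0.089, 255], [-0.4, 0.75, 0, -0.089, 255], [-0.48, 0.9, 0, -0.089, 255], [-0.5, 0.933, 0, -0.089, 255], [-0.5, 0.933, 0, -0.089, 255]],
  ],
  grip_force=10,
)

```text
time: 1.12
position: [0.4555, 0.3476, 0.2366]
tool_rot: [-2.361, -2.072, -0.0]
ft_force: [-0.8, 0.3, 1.0]
grip_width: 0.287
```

```bash
cat >> h.py <<'E'
O=np.array([0.5274,-0.0261]); yaw=np.deg2rad(82.7)
ex=np.array([np.cos(yaw),np.sin(yaw)]); ey=np.array([-ex[1],ex[0]])
def st(p): p=np.array(p)[:2]-O; return np.array([p@ex,p@ey])*1000
def rep(ctrl):
    from scipy.spatial.transform import Rotation as Ro
    s=ctrl.get_state(); R=Ro.from_rotvec(s["tool_rot"]).as_matrix()
    print("t",round(s["time"],2),"stand xy",st(s["position"]).round(1),"z",round(s["position"][2]*1000,1),"yawerr",round(np.degrees(np.arctan2(R[1,0],R[0,0])-yaw),2),"zax",R[:,2].round(3),"F",np.array(s["ft_force"]).round(2),"g",round(float(s["grip_width"]),3))
    return s,R
E
python3 - <<'E'
from h import *
from bench import ctrl
s,R=rep(ctrl); print(s["joint_positions"])
E
```

```text
t 1.12 stand xy [361.6 118.8] z 236.6 yawerr -0.14 zax [-0.  0. -1.] F [-0.77  0.28  1.02] g 0.287
[-0.77076315  0.15620223  0.08140696  1.65213817 -0.01354163  1.33374608
  0.75377173]
```

Call:
drive_tool(
  rows=[
    [[-0.2, 0.05, 0, 0, 255], [-0.4, 0.1, 0, 0, 255], [-0.6, 0.15, 0, 0, 255], [-0.8, 0.2, 0, 0, 255], [-1.0, 0.25, 0, 0, 255]],
  ],
)

```text
time: 1.75
position: [0.4912, 0.0419, 0.2368]
tool_rot: [-2.354, -2.08, -0.002]
ft_force: [1.4, -0.5, 0.2]
grip_width: 0.008
```

Call:
drive_tool(
  rows=[
    [[-0.2, 0.05, 0, 0, 255], [-0.4, 0.1, 0, 0, 255], [-0.6, 0.146, 0, 0, 255], [-0.8, 0.146, 0, 0, 255], [-1.0, 0.146, 0, 0, 255], [-1.0, 0.146, 0.1, 0, 255], [-1.0, 0.146, 0.1, 0, 255]],
  ],
)

```text
time: 2.62
position: [0.4962, -0.2594, 0.2044]
tool_rot: [-2.353, -2.075, 0.002]
ft_force: [0.6, 2.0, 0.5]
grip_width: 0.004
```

```bash
python3 - <<'E'
from h import *
from bench import ctrl
s,R=rep(ctrl); print(s["joint_positions"])
E
```

```text
t 2.62 stand xy [-235.3    1.3] z 204.4 yawerr 0.11 zax [-0.004  0.003 -1.   ] F [0.6  1.96 0.53] g 0.004
[-0.13432715  0.16691044  0.63538384  1.73991189 -0.1035681   1.27330044
  1.97069469]
```

Call:
drive_tool(
  rows=[
    [[-0.11, 0, 0, 0, 255], [-0.11, 0, 0.1, 0, 255], [-0.11, 0, 0.2, 0, 255], [-0.11, 0, 0.3, 0, 255], [-0.11, 0, 0.38, 0, 255], [-0.11, 0, 0.42, 0, 255], [-0.11, 0, 0.45, 0, 255], [-0.11, 0, 0.45, 0, 255], [-0.11, 0, 0.45, 0, 255]],
  ],
)

```text
time: 3.75
position: [0.4929, -0.2952, 0.0724]
tool_rot: [2.358, 2.074, 0.001]
ft_force: [0.4, 0.6, 0.5]
grip_width: 0.004
```

```bash
python3 - <<'E'
from h import *
from bench import ctrl
s,R=rep(ctrl)
a=ctrl.get_image("scene")["img"][120:310,30:285]
cv2.imwrite("pics/scene1.png",cv2.resize(a,None,fx=3,fy=3,interpolation=cv2.INTER_CUBIC))
E
```

```text
t 3.75 stand xy [-2.713e+02  1.000e-01] z 72.4 yawerr -0.04 zax [ 0.002 -0.    -1.   ] F [0.38 0.59 0.51] g 0.004
```

View pics/scene1.png

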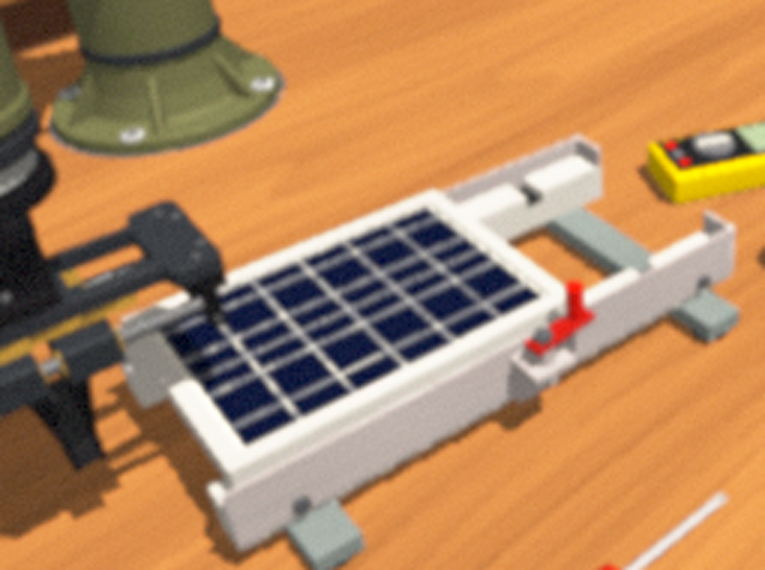

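The finger is behind the trailing edge, between the rails, with the tip at 58 mm. Now I'll approach and start pushing slowly.

Call:
drive_tool(
  rows=[
    [[0.04, 0, 0.01, 0, 255], [0.08, 0, 0.01, 0, 255], [0.095, 0, 0.01, 0, 255], [0.11, 0, 0.01, 0, 255], [0.12, 0, 0.01, 0, 255], [0.13, 0, 0.01, 0, 255], [0.14, 0, 0.01, 0, 255], [0.15, 0, 0.01, 0, 255], [0.16, 0, 0.01, 0, 255], [0.17, 0, 0.01, 0, 255], [0.18, 0, 0.01, 0, 255]],
  ],
)

```text
time: 5.18
position: [0.4989, -0.2418, 0.0686]
tool_rot: [2.359, 2.074, -0.001]
ft_force: [-0.7, -3.1, -0.5]
grip_width: 0.006
```

```bash
python3 - <<'E'
from h import *
from bench import ctrl
s,R=rep(ctrl)
a=ctrl.get_image("top")["img"][170:310,205:405]
cv2.imwrite("pics/top2.png",cv2.resize(a,None,fx=4,fy=4,interpolation=cv2.INTER_CUBIC))
E
```

```text
t 5.17 stand xy [-217.6    0.8] z 68.6 yawerr -0.08 zax [-0.    -0.001 -1.   ] F [-0.7  -3.07 -0.52] g 0.006
```

View pics/top2.png

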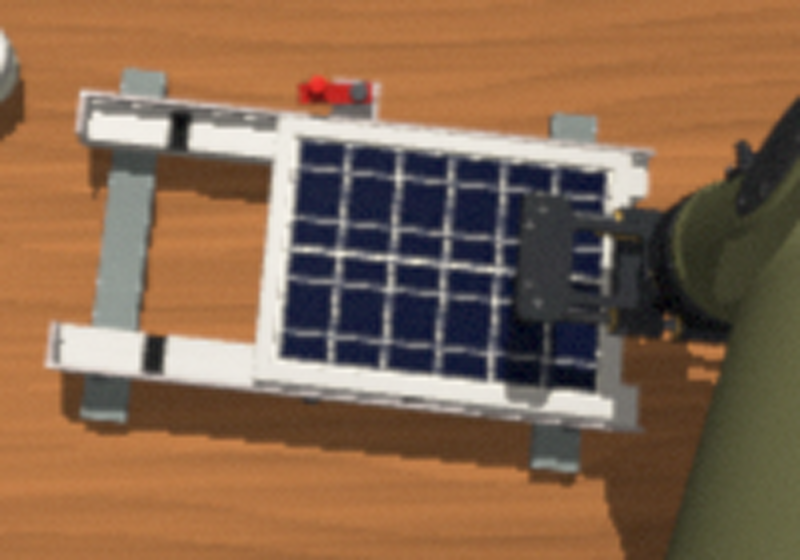

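Contact is at about 3 N and the panel is sliding. The finger is thin here: its face is about 5 mm ahead of the TCP, so the panel should seat at TCP x ≈ -120. I'll go 75 mm now, then creep.

Call:
drive_tool(
  rows=[
    [[0.015, 0, 0, 0, 255], [0.03, 0, 0, 0, 255], [0.045, 0, 0, 0, 255], [0.06, 0, 0, 0, 255], [0.075, 0, 0, 0, 255], [0.09, 0, 0, 0, 255], [0.105, 0, 0, 0, 255], [0.12, 0, 0, 0, 255], [0.135, 0, 0, 0, 255], [0.15, 0, 0, 0, 255], [0.165, 0, 0, 0, 255], [0.18, 0, 0, 0, 255], [0.195, 0, 0, 0, 255], [0.21, 0, 0, 0, 255], [0.225, 0, 0, 0, 255], [0.24, 0, 0, 0, 255], [0.25, 0, 0, 0, 255]],
  ],
)

```text
time: 7.35
position: [0.5087, -0.1666, 0.0685]
tool_rot: [-2.359, -2.075, -0.0]
ft_force: [-0.9, -4.2, -0.7]
grip_width: 0.004
```

```bash
python3 - <<'E'
from h import *
from bench import ctrl
s,R=rep(ctrl)
a=ctrl.get_image("top")["img"][170:310,205:405]
cv2.imwrite("pics/top3.png",cv2.resize(a,None,fx=4,fy=4,interpolation=cv2.INTER_CUBIC))
E
```

```text
t 7.35 stand xy [-141.8    0.7] z 68.5 yawerr -0.03 zax [-0.  0. -1.] F [-0.89 -4.15 -0.7 ] g 0.004
```

View pics/top3.png

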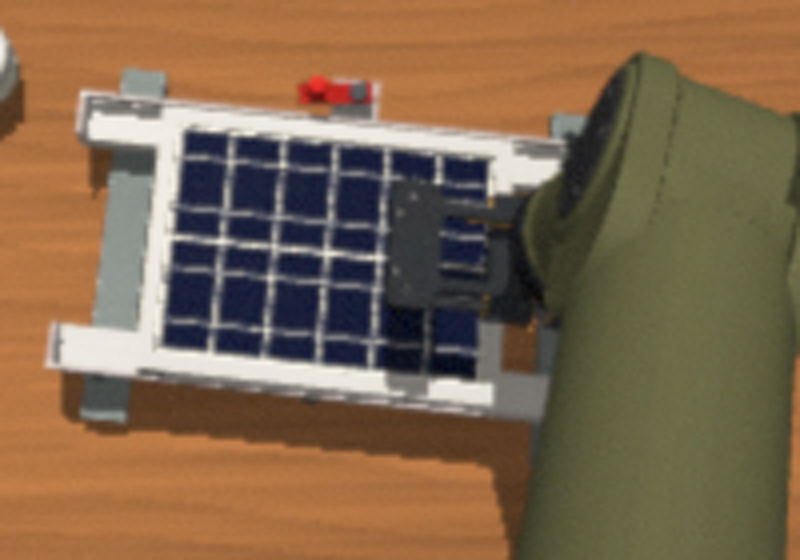

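The panel still rides on the rails and runs square. I'll creep the last ~20 mm at 2 mm per row, with 6 rows per call so I can watch the force.

Call:
drive_tool(
  rows=[
    [[0.007, 0, 0, 0, 255], [0.014, 0, 0, 0, 255], [0.021, 0, 0, 0, 255], [0.028, 0, 0, 0, 255], [0.035, 0, 0, 0, 255], [0.042, 0, 0, 0, 255]],
  ],
)

```text
time: 8.15
position: [0.5103, -0.1544, 0.0686]
tool_rot: [-2.359, -2.075, -0.0]
ft_force: [-0.9, -3.3, -1.3]
grip_width: 0.004
```

Call:
drive_tool(
  rows=[
    [[0.006, 0, 0, 0, 255], [0.012, 0, 0, 0, 255], [0.018, 0, 0, 0, 255]],
  ],
)

```text
time: 8.52
position: [0.511, -0.1491, 0.0686]
tool_rot: [2.359, 2.075, -0.0]
ft_force: [-0.1, -3.5, -1.8]
grip_width: 0.003
```

```bash
python3 - <<'E'
from h import *
from bench import ctrl
s,R=rep(ctrl)
E
```

```text
t 8.53 stand xy [-124.1    0.7] z 68.6 yawerr -0.03 zax [ 0. -0. -1.] F [-0.12 -3.53 -1.79] g 0.003
```

Call:
drive_tool(
  rows=[
    [[0.005, 0, 0, 0, 255], [0.01, 0, 0, 0, 255]],
  ],
)

```text
time: 8.78
position: [0.5113, -0.1463, 0.0685]
tool_rot: [2.359, 2.074, -0.0]
ft_force: [-1.4, -2.6, -1.0]
grip_width: 0.003
```

Call:
drive_tool(
  rows=[
    [[0.004, 0, 0, 0, 255], [0.008, 0, 0, 0, 255]],
  ],
)

```text
time: 9.02
position: [0.5116, -0.1444, 0.0686]
tool_rot: [2.359, 2.074, -0.001]
ft_force: [-1.0, -5.4, -1.2]
grip_width: 0.002
```

```bash
python3 - <<'E'
from h import *
from bench import ctrl
s,R=rep(ctrl)
a=ctrl.get_image("scene")["img"][120:310,30:285]
cv2.imwrite("pics/scene4.png",cv2.resize(a,None,fx=3,fy=3,interpolation=cv2.INTER_CUBIC))
E
```

```text
t 9.03 stand xy [-119.3    0.7] z 68.6 yawerr -0.05 zax [-0.    -0.001 -1.   ] F [-1.05 -5.38 -1.25] g 0.002
```

View pics/scene4.png

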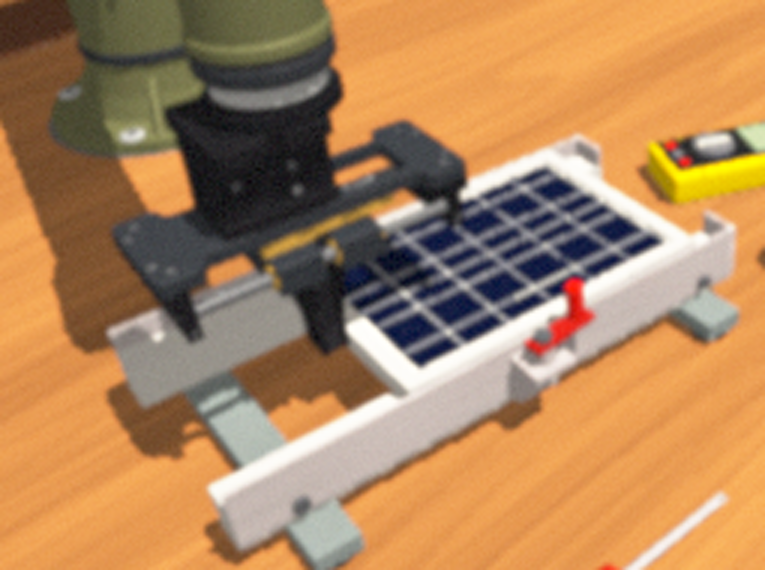

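The panel's top now looks almost level with the guide top, so it seems to have dropped. I'll nudge 2 mm more to feel for the notch wall.

Call:
drive_tool(
  rows=[
    [[0.003, 0, 0, 0, 255], [0.006, 0, 0, 0, 255]],
  ],
)

```text
time: 9.32
position: [0.5115, -0.1443, 0.0686]
tool_rot: [2.359, 2.072, -0.003]
ft_force: [-1.1, -8.8, -1.5]
grip_width: 0.003
```

Call:
drive_tool(
  rows=[
    [[0.003, 0, 0, 0, 255], [0.003, 0, 0, 0, 255]],
  ],
)

```text
time: 9.57
position: [0.5115, -0.1442, 0.0686]
tool_rot: [2.359, 2.071, -0.004]
ft_force: [-0.9, -9.3, -0.5]
grip_width: 0.005
```

```bash
python3 - <<'E'
from h import *
from bench import ctrl
s,R=rep(ctrl)
E
```

```text
t 9.57 stand xy [-119.1    0.8] z 68.6 yawerr -0.14 zax [-0.    -0.004 -1.   ] F [-0.9  -9.32 -0.49] g 0.005
```

The position has stopped moving and the force rose to 9 N, so the notch walls are holding it. I'll back off, lift, and verify.

Call:
drive_tool(
  rows=[
    [[-0.03, 0, 0, 0, 255], [-0.09, 0, 0, 0, 255], [-0.1, 0, -0.1, 0, 255], [-0.1, 0, -0.25, 0, 255], [-0.1, 0, -0.4, 0, 255], [-0.1, 0, -0.45, 0, 255], [-0.1, 0, -0.45, 0, 255]],
  ],
)

```text
time: 10.45
position: [0.5088, -0.1701, 0.2041]
tool_rot: [2.358, 2.076, 0.003]
ft_force: [0.7, 0.0, -0.5]
grip_width: 0.002
```

```bash
python3 - <<'E'
from h import *
from bench import ctrl
s,R=rep(ctrl)
a=ctrl.get_image("scene")["img"][120:310,30:285]
cv2.imwrite("pics/scene5.png",cv2.resize(a,None,fx=3,fy=3,interpolation=cv2.INTER_CUBIC))
a=ctrl.get_image("top")["img"][170:310,205:405]
cv2.imwrite("pics/top5.png",cv2.resize(a,None,fx=4,fy=4,interpolation=cv2.INTER_CUBIC))
E
```

```text
t 10.45 stand xy [-1.452e+02  1.000e-01] z 204.1 yawerr 0.02 zax [ 0.002  0.001 -1.   ] F [ 0.69  0.02 -0.46] g 0.002
```

View pics/scene5.png

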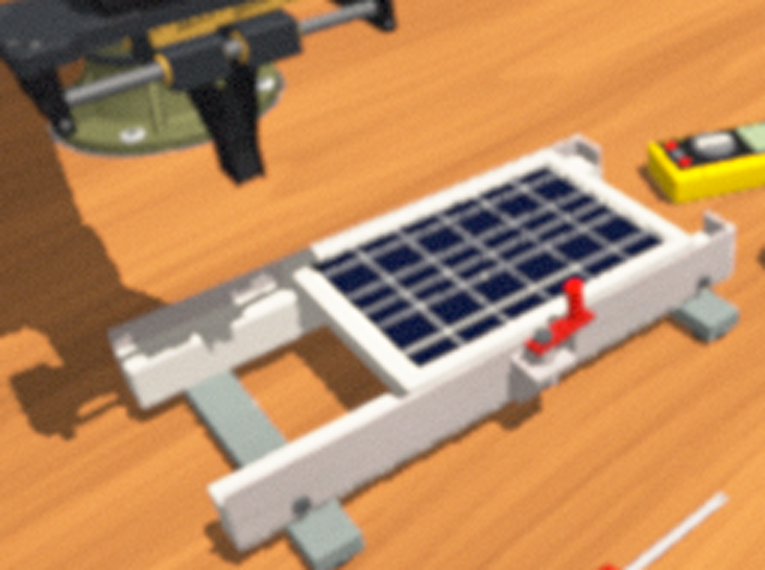

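View pics/top5.png

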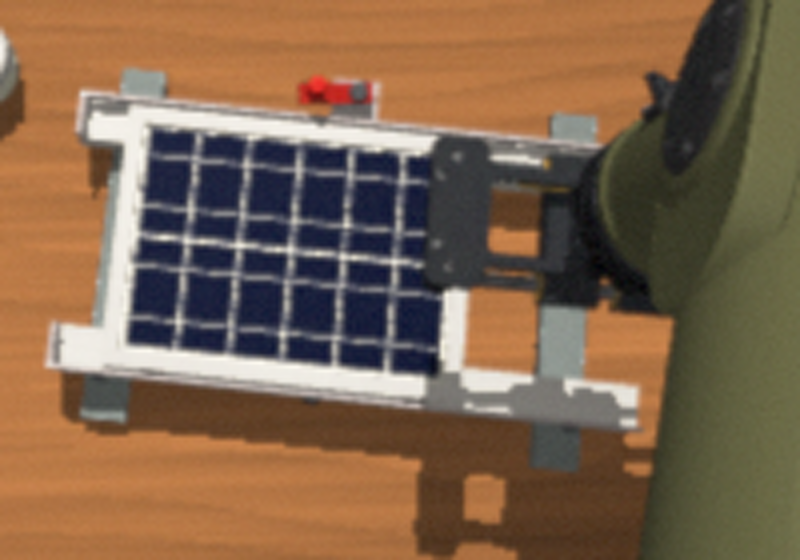

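```bash
python3 - <<'E'
from h import *
from bench import ctrl
np.set_printoptions(precision=4,suppress=True)
d=ctrl.get_image("top"); s=ctrl.get_image("scene")
zt=lambda p:(p[0]/4+205-.4,p[1]/4+170-.4)
zs=lambda p:(p[0]/3+30-.4,p[1]/3+120-.4)
for n,a,b in [("TL",(127,107),(692,238)),("BL",(104,369),(555,152)),("post",(318,86),(573,283)),("bolt",(359,92),(543,334))]:
    P,e=two(d,zt(a),s,zs(b)); print(n,st(P),P[2]*1000,e)
for n,X in [("TR",(-115,-85)),("TL",(115,-85)),("BR",(-115,85)),("BL",(115,85))]:
  for z in(67,75):
    w=O+(X[0]*ex+X[1]*ey)/1000; p=proj(s,[*w,z/1000]); print(n,z,((p+.4-[30,120])*3).round(0))
E
```

```text
TL [120.231  -82.9786] 65.91965344123649 0.0011366427886303325
BL [120.1012  84.951 ] 62.58387169828064 0.010008611626430616
post [  -1.3692 -103.1316] 99.05626261488109 0.0014845642909537336
bolt [ -29.3208 -107.2793] 76.8737475332307 0.00205952858921215
TR 67 [400. 393.]
TR 75 [398. 382.]
TL 67 [689. 241.]
TL 75 [690. 231.]
BR 67 [272. 264.]
BR 75 [270. 254.]
BL 67 [543. 150.]
BL 75 [543. 141.]
```

Two views put the panel's corner at 66 mm, against 67 expected seated and 75 riding, so it is seated. The post is at stand (-1.5, -103), so the clip is open by about 0.1–0.15 rad. Next I'll move outside the post and lower the tip to about 82 mm, above the arm and bolt head but below the post top.

Call:
drive_tool(
  rows=[
    [[0.1, 0.1, 0, 0, 255], [0.22, 0.22, 0, 0, 255], [0.35, 0.35, 0, 0, 255], [0.46, 0.46, 0, 0, 255], [0.477, 0.474, 0, 0, 255], [0.477, 0.474, 0.1, 0, 255], [0.477, 0.474, 0.2, 0, 255], [0.477, 0.474, 0.3, 0, 255], [0.477, 0.474, 0.34, 0, 255], [0.477, 0.474, 0.36, 0, 255], [0.477, 0.474, 0.36, 0, 255]],
  ],
)

```text
time: 12.02
position: [0.6677, -0.0474, 0.096]
tool_rot: [2.359, 2.074, 0.001]
ft_force: [-0.4, 0.5, -0.3]
grip_width: 0.007
```

```bash
python3 - <<'E'
from h import *
from bench import ctrl
s,R=rep(ctrl)
a=ctrl.get_image("scene")["img"][120:310,80:335]
cv2.imwrite("pics/scene6.png",cv2.resize(a,None,fx=3,fy=3,interpolation=cv2.INTER_CUBIC))
E
```

```text
t 12.03 stand xy [  -3.3 -141.9] z 96.0 yawerr -0.06 zax [ 0.001 -0.    -1.   ] F [-0.37  0.46 -0.31] g 0.007
```

View pics/scene6.png

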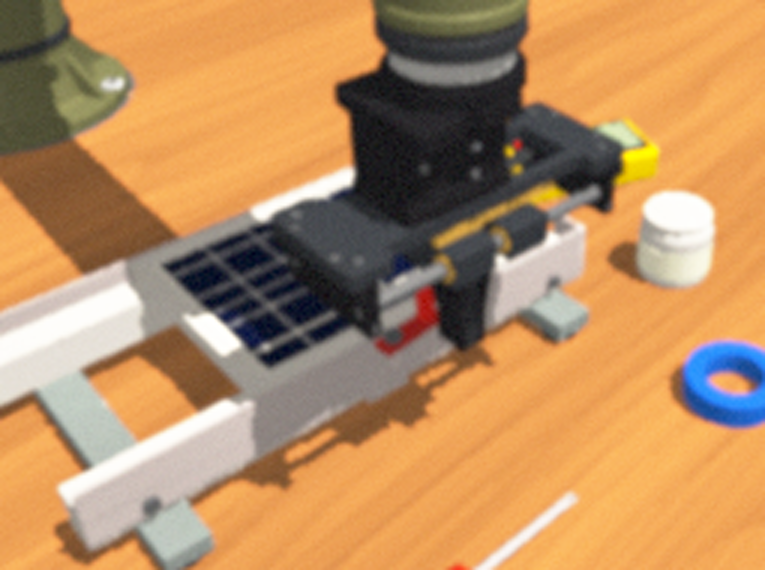

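Call:
drive_tool(
  rows=[
    [[0, -0.02, 0, 0, 255], [0, -0.04, 0, 0, 255], [0, -0.055, 0, 0, 255], [0, -0.067, 0, 0, 255], [0, -0.078, 0, 0, 255], [-0.002, -0.09, 0, 0, 255], [-0.005, -0.1, 0, 0, 255], [-0.009, -0.11, 0, 0, 255], [-0.014, -0.12, 0, 0, 255], [-0.018, -0.13, 0, 0, 255], [-0.022, -0.137, 0, 0, 255]],
  ],
)

```text
time: 13.45
position: [0.626, -0.0492, 0.0957]
tool_rot: [2.359, 2.073, 0.0]
ft_force: [3.0, -1.7, -0.2]
grip_width: 0.008
```

```bash
python3 - <<'E'
from h import *
from bench import ctrl
s,R=rep(ctrl)
for n in("scene","top"):
    d=ctrl.get_image(n); a=d["img"][120:310,80:335] if n=="scene" else d["img"][160:310,190:390]
    cv2.imwrite(f"pics/{n}7.png",cv2.resize(a,None,fx=3,fy=3,interpolation=cv2.INTER_CUBIC))
E
```

```text
t 13.45 stand xy [ -10.4 -100.7] z 95.7 yawerr -0.07 zax [ 0.001 -0.001 -1.   ] F [ 2.98 -1.67 -0.15] g 0.008
```

View pics/scene7.png

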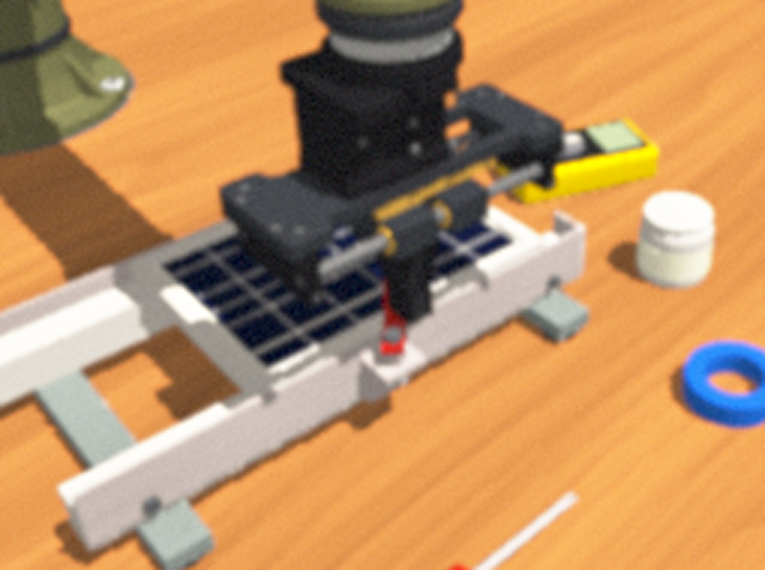

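View pics/top7.png

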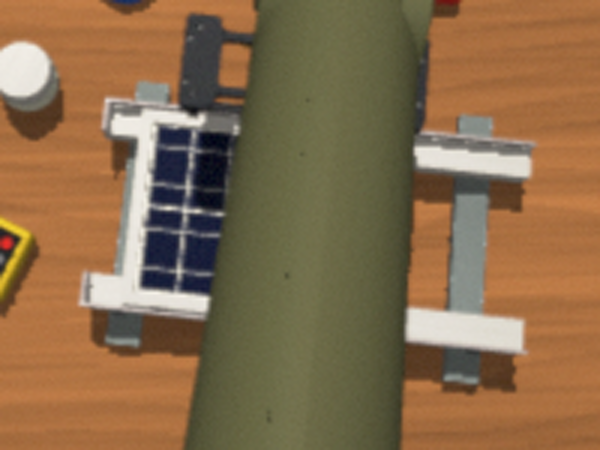

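The clip is about 60° round with a light 3 N contact. I'll step round to the post's +x side and finish by pushing along -x.

Call:
drive_tool(
  rows=[
    [[0, 0.015, 0, 0, 255], [0.05, 0.015, 0, 0, 255], [0.07, 0.015, 0, 0, 255], [0.07, -0.03, 0, 0, 255], [0.07, -0.07, 0, 0, 255], [0.06, -0.078, 0, 0, 255], [0.045, -0.078, 0, 0, 255], [0.03, -0.08, 0, 0, 255], [0.02, -0.08, 0, 0, 255], [0.01, -0.08, 0, 0, 255], [0, -0.08, 0, 0, 255], [-0.01, -0.08, 0, 0, 255], [-0.018, -0.08, 0, 0, 255], [-0.024, -0.08, 0, 0, 255]],
  ],
)

```text
time: 15.3
position: [0.6014, -0.0498, 0.0954]
tool_rot: [-2.356, -2.074, -0.004]
ft_force: [-1.3, 9.5, 0.2]
grip_width: 0.006
```

```bash
python3 - <<'E'
from h import *
from bench import ctrl
s,R=rep(ctrl)
a=ctrl.get_image("scene")["img"][120:310,80:335]
cv2.imwrite("pics/scene8.png",cv2.resize(a,None,fx=3,fy=3,interpolation=cv2.INTER_CUBIC))
E
```

```text
t 15.3 stand xy [-14.2 -76.4] z 95.4 yawerr 0.02 zax [ 0.     0.004 -1.   ] F [-1.35  9.5   0.25] g 0.006
```

View pics/scene8.png

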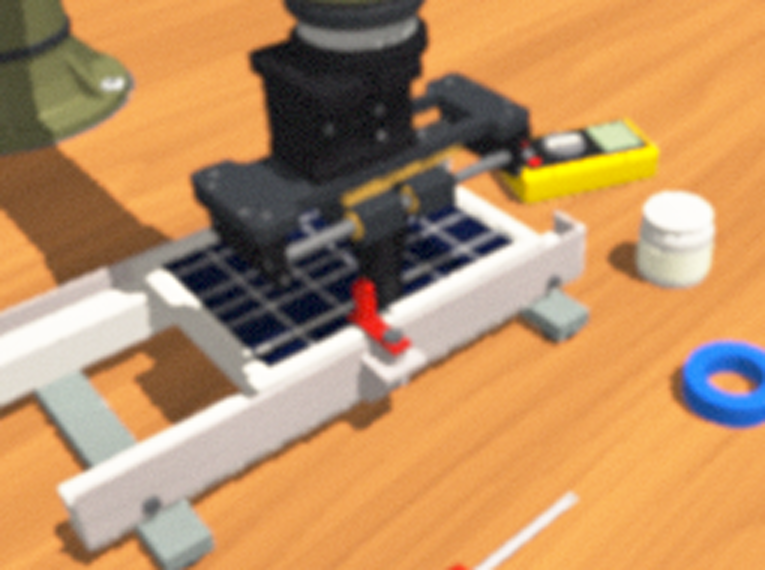

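```bash
python3 - <<'E'
from h import *
from bench import ctrl
d=ctrl.get_image("scene")
P=onz(d,(364/3+80-.4,284/3+120-.4),.0985); print("post",st(P))
P=onz(d,(394/3+80-.4,335/3+120-.4),.078); print("bolt",st(P))
for th in (60,70,80,90):
    a=np.radians(th); X=[-30+28*np.cos(a),-107+28*np.sin(a)]; w=O+(X[0]*ex+X[1]*ey)/1000
    print(th,((proj(d,[*w,.0985])+.4-[80,120])*3).round(0))
E
```

```text
post [-27.62497467 -79.59919141]
bolt [ -29.27218523 -110.03880431]
60 [383. 279.]
70 [375. 280.]
80 [367. 282.]
90 [360. 285.]
```

Call:
drive_tool(
  rows=[
    [[-0.005, 0, 0, 0, 255], [-0.005, 0, 0, 0, 255]],
  ],
)

```text
time: 15.65
position: [0.6014, -0.0499, 0.0955]
tool_rot: [-2.354, -2.075, -0.006]
ft_force: [-0.9, 9.4, -0.5]
grip_width: 0.009
```

```bash
python3 - <<'E'
from h import *
from bench import ctrl
rep(ctrl)
E
```

```text
t 15.65 stand xy [-14.2 -76.4] z 95.5 yawerr 0.09 zax [ 0.     0.005 -1.   ] F [-0.87  9.45 -0.54] g 0.009
```

The position has stopped moving at a steady 9.4 N and the post sits at the closed position, so the clip is at its stop. Withdrawing and checking.

Call:
drive_tool(
  rows=[
    [[0.04, 0, 0, 0, 255], [0.09, 0, 0, 0, 255], [0.1, 0, -0.1, 0, 255], [0.1, 0, -0.25, 0, 255], [0.1, 0, -0.4, 0, 255], [0.25, 0, -0.45, 0, 255], [0.45, 0, -0.45, 0, 255], [0.65, 0, -0.45, 0, 255], [0.85, 0, -0.45, 0, 255], [0.95, 0, -0.45, 0, 255], [0.95, 0, -0.45, 0, 255]],
  ],
)

```text
time: 17.02
position: [0.637, 0.2329, 0.2299]
tool_rot: [-2.353, -2.081, -0.0]
ft_force: [-0.3, -0.4, -0.4]
grip_width: 0.005
```

```bash
python3 - <<'E'
from h import *
from bench import ctrl
rep(ctrl)
for n in("scene","top"):
    d=ctrl.get_image(n); a=d["img"][120:310,30:285] if n=="scene" else d["img"][170:310,205:405]
    cv2.imwrite(f"pics/{n}9.png",cv2.resize(a,None,fx=3+(n=="top"),fy=3+(n=="top"),interpolation=cv2.INTER_CUBIC))
    cv2.imwrite(f"pics/{n}9f.png",d["img"])
    for th in(80,90):
        a=np.radians(th); X=[-30+28*np.cos(a),-107+28*np.sin(a)]; w=O+(X[0]*ex+X[1]*ey)/1000
        p=proj(d,[*w,.0985])+.4; print(n,th,((p-[30,120])*3 if n=="scene" else (p-[205,170])*4).round(0))
E
```

```text
t 17.02 stand xy [270.8 -75.8] z 229.9 yawerr 0.27 zax [ 0.  0. -1.] F [-0.31 -0.43 -0.35] g 0.005
scene 80 [517. 282.]
scene 90 [510. 285.]
top 80 [351. 125.]
top 90 [359. 127.]
```

View pics/scene9.png

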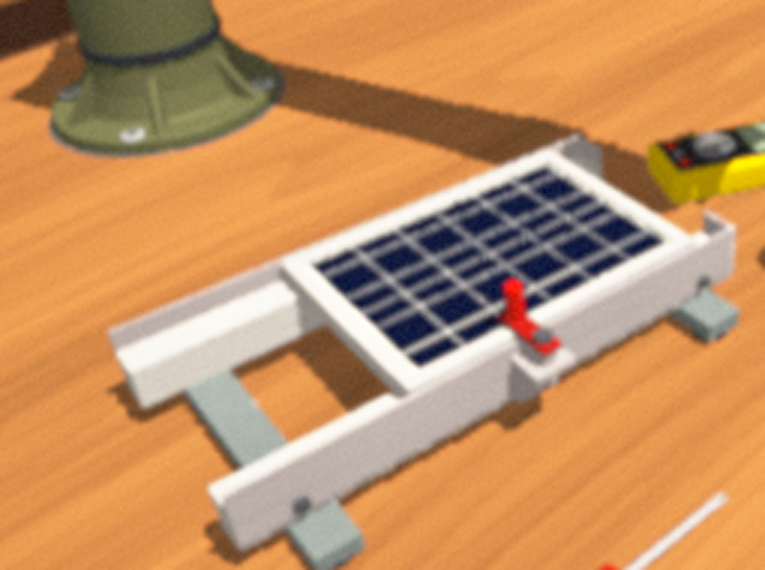

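View pics/top9.png

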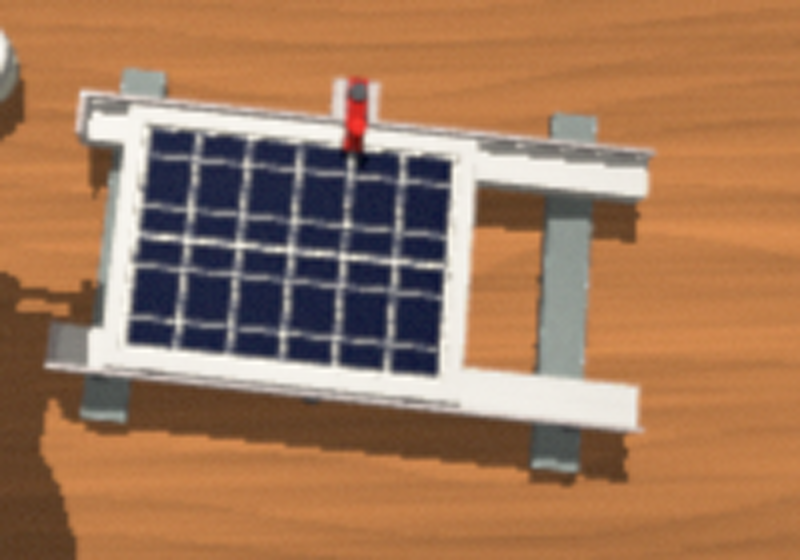

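View pics/top9f.png

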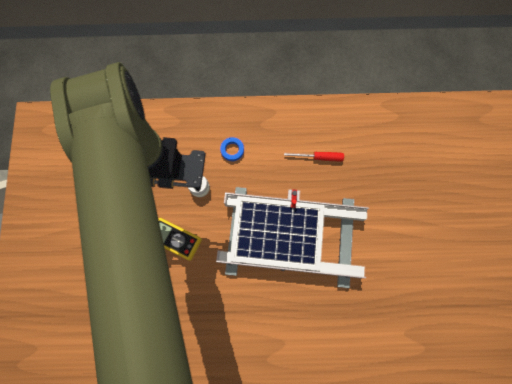

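The clip is closed across the frame: its post is at (357,127), against (359,127) predicted for 90°. The panel lies flush, the bystanders are at the same pixels as at the start, and the hand is clear.

```bash
python3 -c "
from bench import ctrl
print(ctrl.close_job())"
```

```text
the job is handed in; nothing more can be done
None
```

I pushed the panel into its notches, then turned the red clip fully over the frame. I handed the job in at about 17 s, with the hand clear of everything. I used only the shut fingertips to push and gripped nothing.

- **Panel:** It slid about 104 mm under a light push of 3–5 N. Further pushing only raised the force to about 9 N with no more movement. Two camera views put one leading corner at 66 mm, against 67 expected seated and 75 riding. A second corner came out at 63 mm, but its two rays missed each other by 10 mm, so I did not rely on it.
- **Clip:** It turned in two pushes, the first along stand +y and the second along -x. It stopped at its end at about 9.4 N. In the last top view the post is within 2 pixels of where 90° puts it.
- **Surroundings:** By eye, the tape, screwdriver and tin are where they started in the last top view. So is the multimeter, though the arm hides part of it. The wrist force read about zero.
- **Disagreement:** The camera put the panel's leading edge about 5 mm past the nominal seated place, while the notch play allows only 3.5 mm. I put this down to calibration error of about 2 mm.

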